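Find the hidden keyway and pin the fixture

TASK

Lock the aluminium test fixture on the electronics bench: take the square-handled index pin out of its stand, put its shank into the wide pocket at the end of the fixture's channel, and drag it along the channel with light pressure on the sprung latch bar below until it drops into the keyway hidden in the bar. Stop there, seat the pin fully home and upright with its collar down on the fixture, and let go. Be gentle: the pin must never bear on the fixture with more than about 30 N; leave the round-handled gauge, the screwdriver and the circuit card where they are.

Things in the scene. Friction and masses are not known exactly. Their poses are not given: they have to be found in the camera images.
- pin: Index pin, 120 g (varies), 86 mm long: steel shank 8 mm in diameter and 31 mm long with a chamfered foot, then a steel collar 26 mm in diameter, 5 mm thick, then the handle. Origin at the tip of the shank, z up along the pin; collar underside at z = 31 mm, handle from 36 to 86 mm. Starts upright in a grey stand, hanging by its collar, tip 9 mm above the table
- pin_handle (a point): Middle of the pin's upright black square handle, 18 x 18 mm and 50 mm long, its sides square to x and y; 61 mm above the tip
- stand: Fixed grey plastic block 64 x 64 x 40 mm with a hole in the middle of its top, 9.5 mm wide and 36 mm deep, holding the index pin. Origin at the centre of its underside. An identical stand holds the gauge; which one stands where varies
- fixture: Fixed aluminium block 80 (x) by 290 (y) by 45 (z) mm; origin at the centre of its underside, y along its length. A straight channel is cut in its top. With the pin in the keyway and home, the collar lies on the block's top and the tip is at z = 14 mm; anywhere else the latch bar stops the tip at z = 23 mm or higher
- channel (a point): Point on the centre line of the channel, level with the block's top, at x = 0, y = 15 mm of the fixture: middle of the stretch where the keyway may be. The channel is 11 mm wide (x) and runs along y at x = 0 from the pocket (y = -48 mm) to y = +71 mm. Axes as the fixture's
- pocket (a point): Centre of the wide pocket at the channel's -y end, level with the block's top, at x = 0, y = -59 mm of the fixture. The pocket is 24 mm wide (x) and reaches from y = -71 to -48 mm, with slanted corners leading into the narrow channel
- latch_top (a point): Point on top of the dark steel latch bar, the floor of pocket and channel, 18 mm below the block's top; x = y = 0 of the fixture. The bar springs down: about 2 N to start, then 1.5 N per mm, hard stop at 4 mm; along y it is held fast. One keyway, 12 mm along y, cuts right across it, deeper than the pin reaches; its place varies and is not measured: centre at fixture y = -20 to +50 mm
- gauge: Bystander: gauge with a round black handle 22 mm in diameter and 45 mm long and a shank 20 mm long, 8 mm in diameter, standing in the other stand. Origin at the tip of its shank, 20 mm above the table
- driver: Bystander: screwdriver lying on the bench. Origin at the middle of its underside
- card: Bystander: circuit card 160 x 100 mm with a steel front strip 20 mm high, lying on the bench, origin under its centre
Things that resemble listed ones, but are neither listed nor needed, are in the scene too. What is shaped like the pin but purple or red is not meant.

How it is judged:
By the outcome, as a careful person would: the job done as asked, in the order asked, and still so for the second after the job is handed in, with the robot touching nothing.
It also fails if it takes over 61 s, if anything falls off the work surface, if the arm or the gripper's body presses on something with over 40 N, if the wrist force passes 120 N, or if a joint passes its speed limit or range.

ROBOT

A 6-joint arm with a two-finger parallel gripper is mounted at the origin on the work surface. World frame = base frame: x ahead of the robot, y to its left, z up, the work surface at z = 0. Lengths are in mm, angles in rad, forces in N, time in s.
With the tool pointing down it reaches from about 300 to 775 mm from the base axis. Payload 14.6 kg.
Tool frame: the origin (TCP) lies between the finger pads; the fingertips stand manip.tip_reach ahead of it and the grasp point (between the pads) lies 5 mm behind it (manip.tip_reach is the distance from the TCP to the fingertips, in mm); z points along the fingers, y is the line along which they close (so a half turn about z gives the same grasp; the last joint's range is limited). The gripper opens to 94 mm and grips with 3 to 60 N. Pads are 16 mm wide; open, the fingers measure 119 mm over their backs; the gripper's body (75 mm by 177 mm) begins 78 mm behind the grasp point.
Start: joints at [-0.067, 0.3, 1.521, -0, 1.321, -0.067], TCP at [549.99, -0.002, 219.446] pointing down, gripper open.
Joint ranges: [-3.03, 3.03], [-0.79, 2.21], [0.23, 2.52], [-1.04, 4.18], [0, 3.07], [-2.55, 2.55]. Speed limits (rad/s): [2.22, 2.22, 2.57, 3.14, 3.14, 3.14].

INTERFACE

Orientations are given as [roll, pitch, yaw] about the fixed x, y, z axes, in that order (R = Rz(yaw) Ry(pitch) Rx(roll)).
In Python, from cell import manip gives the robot as it stands. The module is installed in compiled form; this text tells all that it offers.
- The arm moves only by the shell command python3 -m creep 'ROWS' [FORCE]. ROWS is JSON, a list of rows, each a list of 3 entries, a list of its own where there are three numbers: the opening, from -1 (shut) to 1 (fully open), then the shift along the tool's x, y, z in cm, then the turn about the tool's z in units of 5 degrees (1.0 is 5 degrees). In form: [[grip, [tx, ty, tz], roll], ...]. A call has 1 to 12 rows; each row is the pose to reach, as a shift and turn from the pose commanded when the call began, along the tool's axes at that moment; what a row does not reach only later rows make up. A row lasts 1/10 s, in which the tool goes at most 50 mm and 8.59 degrees, less where a joint would pass 70% of its speed; a pose out of reach is approached as far as the arm can. A call with a gripper value outside its range is refused whole. The fingers move at their own pace and stop on an object; FORCE is the grip in N (left out, the last holds). Time passes only in rows, so rows that repeat a pose let the fingers close. It gives the time, the measured TCP pose, the force, the opening and the grip force at its end, in the units of the state.
- manip.read_state(): the state, without advancing time (a new reading comes with each control period).
- manip.camera(name): name is "scene" or "side" or "wrist"; returns the picture (420x560x3 uint8, red, green, blue); there is no depth.
- manip.camera_params(name): a dict with "fovy" (degrees; the focal length in pixels is half the picture's height over the tangent of half this angle, whatever the lens; pixels are square), "cx", "cy" (the principal point, pixels), "origin" and "attitude" of the camera in the world. Camera axes: x right, y down, z forward; pixel columns grow to the right and rows downward; lengths in mm; the calibration is good to about 2 mm. A picture is of the moment at which its call begins: read the wrist's pose just before it. camera_params takes no time and is no camera call; for the wrist camera it gives the pose at the moment of the call.
- manip.sign_off(): hands the job in; it is judged then, once.
The state is a dict: "clock": time; "joints": joint angles; "qd": joint speeds; "effort": joint torques, N m; "eef_pos": TCP position; "eef_rot": TCP orientation; "wrist_force": force on the tool from outside, world axes, zero at the start; "moment": the same for the moment, N m; "finger_gap": finger opening in mm; "finger_force": force on a finger pad.
Only numpy, scipy, OpenCV 4.12 (cv2) and the standard library are available. Lean on these libraries where they do the work, as an engineer would, in place of code of your own. Each camera call takes 0.05 s, during which the arm holds its last target. There are 200 camera calls.

## Working session

There is one attempt and no reset: what is moved stays moved. The work goes in short steps, Python scripts to look and compute and a shell command to move; the robot and the scene stay as the last step left them, time stands still between calls to the robot, and variables do not carry over. Pictures are saved under pics/ and viewed, at most 10 in all, crops included, and the job is handed in when it is done.

```bash
mkdir -p pics
python3 - <<'E'
from cell import manip
import cv2,numpy as np
s=manip.read_state();print(s['eef_pos'],s['eef_rot'],s['finger_gap'],s['wrist_force'],manip.tip_reach)
for n in("scene","side","wrist"):
    p=manip.camera_params(n);print(n,p)
    cv2.imwrite(f'pics/{n}0.png',cv2.cvtColor(manip.camera(n),cv2.COLOR_RGB2BGR))
E
```

```text
[5.49749311e+02 1.65273157e-02 2.18877837e+02] [-3.14041768e+00 -9.03746665e-05  1.57079758e+00] 93.92966601817145 [-0.23034849 -0.05696715  0.57085336] 14.0
scene {'fovy': 51.37802246969181, 'cx': 279.76818601667685, 'cy': 207.3462837891927, 'origin': array([1178.88822174,  189.42707661,  877.63235282]), 'attitude': array([-2.43983589e+00,  1.08546431e-03,  1.75103269e+00])}
side {'fovy': 48.728358418460026, 'cx': 278.939378163478, 'cy': 219.6073646035017, 'origin': array([  96.72319724, -724.74061192,  624.76211757]), 'attitude': array([-2.13764923,  0.02558211, -0.53418019])}
wrist {'fovy': 61.219540124678744, 'cx': 275.30306962921264, 'cy': 211.4544947397216, 'origin': array([549.84479857,  71.84919022, 385.25835657]), 'attitude': array([ 2.88864151e+00,  1.43980639e-03, -2.44882347e-05])}
```

View pics/scene0.png

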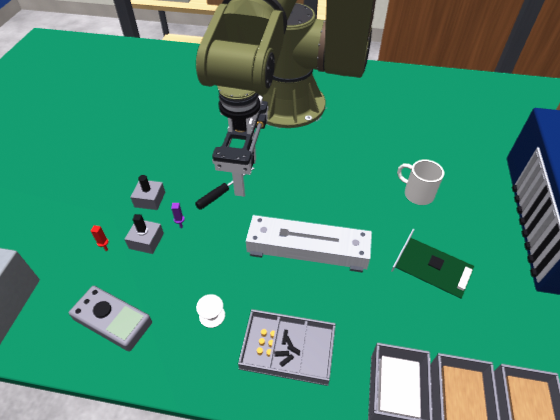

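View pics/side0.png

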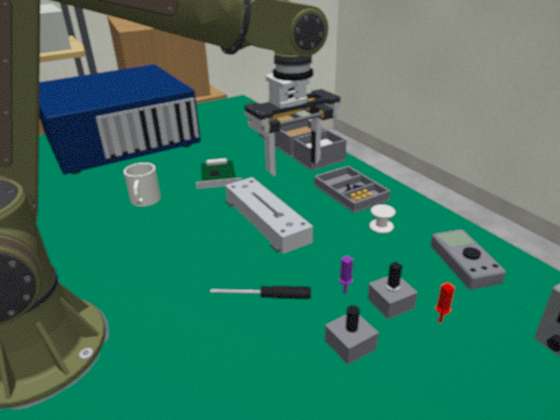

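Scene view: the black-handled candidates are at (144,183) and (139,223). The purple lookalike is at (178,212) and the red one at (100,236). The fixture is at about (310,240), with its pocket at (284,233). In the side view the black handles are at (395,275), which seems to have a steel collar, and (352,319). I'll crop the two stands to decide between them.

```bash
cat > h.py <<'E'
from cell import manip
import cv2,numpy as np
from scipy.spatial.transform import Rotation as Ro
def cam(n,p=None):
    p=p or manip.camera_params(n);f=210/np.tan(np.radians(p['fovy']/2))
    return p['origin'],Ro.from_euler('xyz',p['attitude']).as_matrix(),f,p['cx'],p['cy']
def ray(c,uv):
    o,R,f,cx,cy=c;d=R@np.array([(uv[0]-cx)/f,(uv[1]-cy)/f,1]);return o,d/np.linalg.norm(d)
def plane(c,uv,z):
    o,d=ray(c,uv);return o+d*(z-o[2])/d[2]
def tri(c1,a,c2,b):
    o1,d1=ray(c1,a);o2,d2=ray(c2,b)
    s=np.linalg.lstsq(np.c_[d1,-d2],o2-o1,rcond=None)[0];p,q=o1+s[0]*d1,o2+s[1]*d2
    return (p+q)/2,np.linalg.norm(p-q)
def proj(c,P):
    o,R,f,cx,cy=c;v=R.T@(np.array(P)-o);return np.array([cx+f*v[0]/v[2],cy+f*v[1]/v[2]])
E
python3 - <<'E'
from h import *
S,D=cam('scene'),cam('side')
a=cv2.imread('pics/scene0.png');b=cv2.imread('pics/side0.png')
A=cv2.resize(a[165:255,85:200],None,fx=4,fy=4,interpolation=3)
B=cv2.resize(b[250:365,320:460],None,fx=3.13,fy=3.13,interpolation=3)[:360]
F=cv2.resize(a[205:280,235:385],None,fx=4.5,fy=3,interpolation=3)[:225]
h=max(len(A),len(B));W=np.zeros((590,800,3),np.uint8)
B=B[:, :340]
W[:len(A),:460]=A;W[:len(B),460:800]=B[:,:340];W[365:365+len(F),:F.shape[1]]=F[:225]
cv2.imwrite('pics/crop1.png',W)
def blobs(im,box):
    x0,y0,x1,y1=box;g=im[y0:y1,x0:x1];m=(g.max(2)<50).astype(np.uint8)
    n,l,st,ce=cv2.connectedComponentsWithStats(m)
    return [(st[i].tolist(),(ce[i]+[x0,y0]).round(1).tolist()) for i in range(1,n) if st[i][4]>30]
print(blobs(a,(125,170,165,240)));print(blobs(b,(330,255,410,335)))
for s,d in(((144.,183),(352.5,319)),((139.3,223),(395,275))):print(tri(S,s,D,d))
for uv in((284,233),(338,240),(252,218),(371,238),(247,242),(370,265)):print(uv,plane(S,uv,45).round(1))
E
```

```text
[([14, 5, 11, 17, 117], [144.2, 182.9]), ([8, 45, 13, 17, 149], [139.2, 223.0])]
[([59, 8, 12, 25, 230], [394.2, 274.7]), ([17, 51, 11, 26, 240], [351.9, 318.5])]
(array([ 481.09592152, -292.2200245 ,   61.61658198]), np.float64(2.5743774159367536))
(array([ 612.91341595, -249.80148661,   69.6514956 ]), np.float64(1.815843759815828))
(284, 233) [563.5  86.6  45. ]
(338, 240) [561.  214.9  45. ]
(252, 218) [532.3   1.6  45. ]
(371, 238) [541.3 290.9  45. ]
(247, 242) [604.8   5.9  45. ]
(370, 265) [617.3 292.2  45. ]
```

View pics/crop1.png

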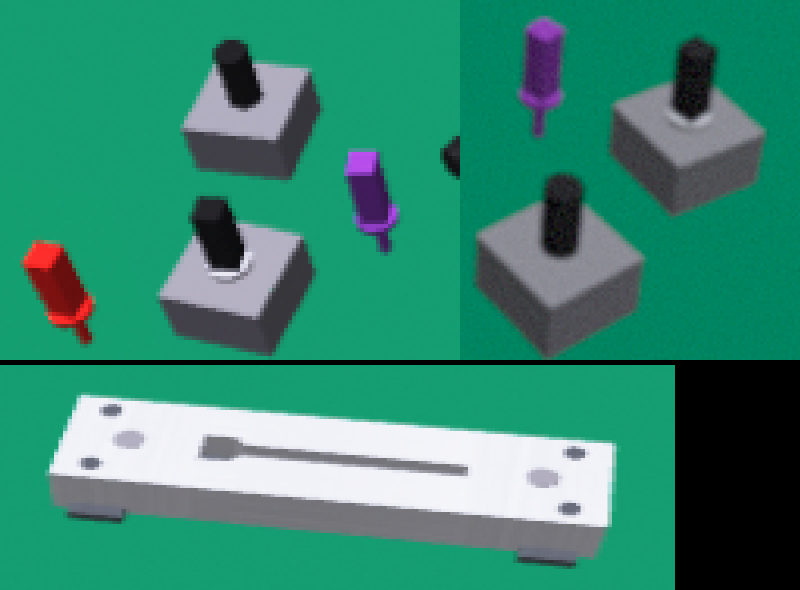

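The square-handled black pin with the steel collar is scene (139,223), at about (613,-250). Its handle middle came out at z 69.7, against 70 expected. The round gauge without a collar is (144,183), and purple (178,212) and red (100,236) are decoys. The fixture pocket is near (563,87) and the channel runs toward +y. I'll move above the pin.

```bash
python3 -m creep '[[1,[-5,1.3,0],0],[1,[-10,2.5,0],0],[1,[-15,3.8,0],0],[1,[-20,5,0],0],[1,[-25,6.3,0],0],[1,[-25,6.3,0],0],[1,[-25,6.3,0],0],[1,[-25,6.3,0],0]]' 20
python3 - <<'E'
from h import *
s=manip.read_state();c=cam('wrist');im=cv2.cvtColor(manip.camera('wrist'),cv2.COLOR_RGB2BGR)
print(s['clock'],s['eef_pos'],s['eef_rot'],s['wrist_force'])
cv2.imwrite('pics/w1.png',im);import pickle;pickle.dump(c,open('w1.pkl','wb'))
print(proj(c,[613,-250,95]),proj(c,[613,-250,45]))
E
```

```text
clock: 0.95
eef_pos: [612.9, -248.9, 219.2]
eef_rot: [-3.141, -0.0, 1.571]
wrist_force: [0.4, 0.6, -0.2]
finger_gap: 93.9
finger_force: 0.0
0.95 [ 612.9067722  -248.9372015   219.20643225] [-3.14108426e+00 -4.61247772e-04  1.57140541e+00] [ 0.44375123  0.62713866 -0.24507679]
[275.76076372 208.96750965] [275.74298908 196.56779141]
```

View pics/w1.png

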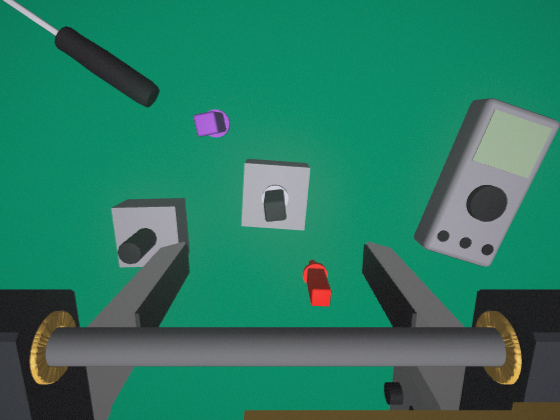

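The wrist view shows the pin near the centre at (274,204), slightly yawed. Next I'll measure the yaw and centre.

Run:
```python
from h import *
import pickle
c=pickle.load(open('w1.pkl','rb'));im=cv2.imread('pics/w1.png')
g=im[185:228,255:295];print(im[186:226:3,274].max(1))
m=(g.max(2)<75).astype(np.uint8)
k,_=cv2.findContours(m,0,2);k=max(k,key=cv2.contourArea)+[255,185]
print(cv2.boundingRect(k),cv2.minAreaRect(k))
# stand top
s=im[150:240,235:320].astype(int);m=((s.max(2)-s.min(2)<30)&(s.max(2)>110)).astype(np.uint8)
k,_=cv2.findContours(m,0,2);k=cv2.convexHull(max(k,key=cv2.contourArea))+[235,150]
b=cv2.boxPoints(cv2.minAreaRect(k));P=np.array([plane(c,q,40) for q in b]);print(b.round(1),P.round(1),P.mean(0))
for i in range(4):
    e=P[(i+1)%4]-P[i];print(np.linalg.norm(e),np.degrees(np.arctan2(e[1],e[0])))
cv2.imwrite('pics/c2.png',cv2.convertScaleAbs(cv2.resize(im[180:235,245:305],None,fx=9,fy=9,interpolation=3),alpha=1.7))
```

```text
[215 209  66  68  66  67  83  81  83  81  83  79 181 181]
(264, 190, 20, 19) ((272.92999267578125, 198.50999450683594), (16.54629898071289, 20.081832885742188), 81.8698959350586)
[[239.9 225.3]
 [244.6 162.4]
 [309.5 167.2]
 [304.8 230.1]] [[ 576.6 -280.9   40. ]
 [ 582.7 -217.2   40. ]
 [ 645.9 -221.8   40. ]
 [ 642.7 -285.9   40. ]] [ 611.97182955 -251.44199538   40.        ]
63.977978512673126 84.5524200946066
63.32678861131793 -4.192933855562993
64.19659678900084 -92.82754199552922
66.25769628587058 175.62051596949448
```

View pics/c2.png

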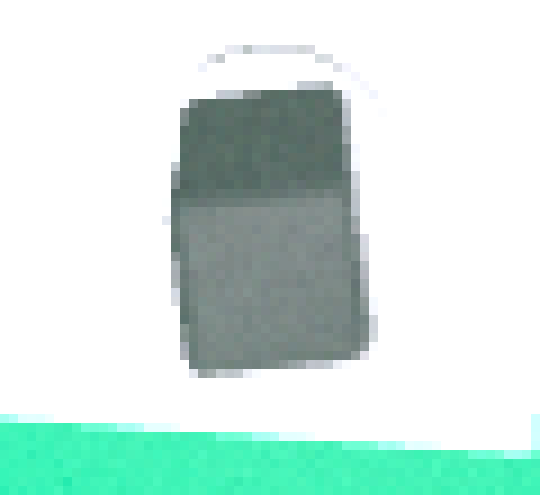

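The handle's top-face centre is at about (275.4,210.9), which gives roughly (612.5,-252). Its yaw is about +5.5° by the face edges. The stand's yaw differs and its centre is (612,-251.4), which agrees with the pin. I'll turn and descend.

```bash
python3 -m creep '[[1,[-0.2,0,3],-0.6],[0.4,[-0.2,-0.05,7],-1.1],[0,[-0.2,-0.05,11],-1.1],[0,[-0.2,-0.05,14],-1.1],[0,[-0.2,-0.05,15.2],-1.1],[0,[-0.2,-0.05,15.4],-1.1],[0,[-0.2,-0.05,15.4],-1.1],[0,[-0.2,-0.05,15.4],-1.1]]' 20
```

```text
clock: 1.8
eef_pos: [613.3, -252.1, 67.5]
eef_rot: [3.139, 0.001, 1.667]
wrist_force: [-1.1, -0.1, -0.2]
finger_gap: 47.3
finger_force: 0.0
```

```bash
python3 -m creep '[[-0.3,[0,0,0],0],[-0.7,[0,0,0],0],[-1,[0,0,0],0],[-1,[0,0,0],0],[-1,[0,0,0],0],[-1,[0,0,0],0],[-1,[0,0,0],0],[-1,[0,0,0],0]]' 30
```

```text
clock: 2.6
eef_pos: [612.5, -252.1, 65.6]
eef_rot: [3.141, 0.0, 1.667]
wrist_force: [-0.1, 0.1, 3.1]
finger_gap: 17.9
finger_force: 30.0
```

```bash
python3 -m creep '[[-1,[0,0,-2],0],[-1,[0,0,-4],0],[-1,[0,0,-7],0],[-1,[0,0,-10],0],[-1,[0,0,-10],0],[-1,[0,0,-10],0],[-1,[0,0,-10],0]]'; python3 -m creep '[[-1,[3,-0.2,0],0.3],[-1,[7.5,-0.5,0],0.8],[-1,[12,-0.8,0],1.5],[-1,[16.5,-1,0],1.5],[-1,[21,-1.3,0],1.5],[-1,[25.5,-1.6,0],1.5],[-1,[29.5,-1.8,0],1.5],[-1,[31.5,-1.9,0],1.5],[-1,[31.5,-1.9,0],1.5],[-1,[31.5,-1.9,0],1.5],[-1,[31.5,-1.9,0],1.5],[-1,[31.5,-1.9,0],1.5]]'
python3 - <<'E'
from h import *
import pickle
s=manip.read_state();c=cam('wrist');im=cv2.cvtColor(manip.camera('wrist'),cv2.COLOR_RGB2BGR)
print(s['eef_pos'],s['eef_rot'],s['wrist_force'])
cv2.imwrite('pics/w2.png',im);pickle.dump(c,open('w2.pkl','wb'))
E
```

```text
clock: 3.3
eef_pos: [611.9, -251.7, 163.7]
eef_rot: [-3.139, -0.001, 1.667]
wrist_force: [0.3, -0.0, -1.2]
finger_gap: 17.8
finger_force: 30.0
clock: 4.5
eef_pos: [563.5, 58.7, 165.1]
eef_rot: [-3.141, 0.0, 1.535]
wrist_force: [-0.1, 0.0, -1.1]
finger_gap: 17.7
finger_force: 30.0
[563.47089875  58.6912125  165.11717856] [-3.14111597e+00  1.26142820e-04  1.53453607e+00] [-0.136683    0.03025407 -1.11884782]
```

View pics/w2.png

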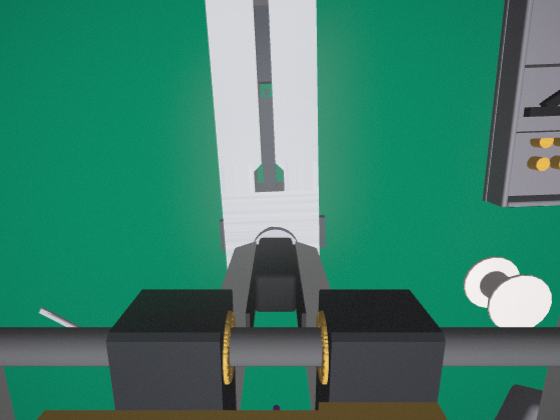

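The wrist view shows the fixture from above. The pocket is near (269,178), the channel runs up to the top edge, and there is a possible gap at about (265,90). I'll zoom in and measure.

Run:
```python
from h import *
import pickle
c=pickle.load(open('w2.pkl','rb'));im=cv2.imread('pics/w2.png')
cv2.imwrite('pics/c3.png',cv2.resize(im[0:200,215:325],None,fx=3,fy=3,interpolation=3))
g=im.min(2).astype(int)
# block side edges & channel edges at rows, on z=45
for r in(5,40,70,110,130,150,178,186):
    w=np.where((im[r,200:340,2]>100))[0]+200
    d=np.where(g[r,235:300]<110)[0]+235
    P=lambda u:plane(c,(u,r),45).round(1)[:2]
    print(r,'block',P(w[0]-.5),P(w[-1]+.5),'slot',d[0],d[-1],P(d[0]-.5),P(d[-1]+.5))
print('col');print([(r,im[r,269].tolist()) for r in range(155,198,2)])
```

```text
5 block [517.4 212.7] [598.5 209.8] slot 254 267 [552.9 211.4] [563.1 211.1]
40 block [517.7 189.4] [598.4 186.5] slot 256 268 [553.2 188.1] [562.8 187.8]
70 block [517.4 168.6] [599.  165.6] slot 257 268 [552.9 167.3] [562. 167.]Traceback (most recent call last):
  File "<stdin>", line 11, in <module>
IndexError: index 0 is out of bounds for axis 0 with size 0
```

View pics/c3.png

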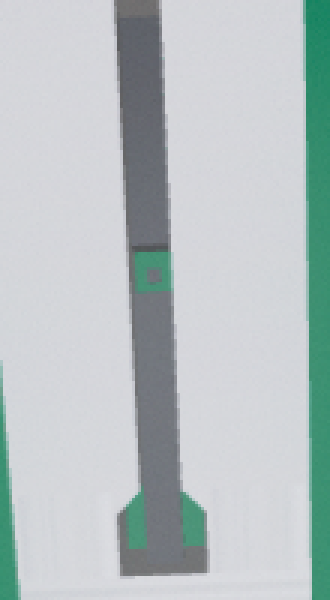

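The crop shows the keyway as a green window in the bar at image ≈(265,83)–(265,97). The pocket end edge is at row ~192 and the channel end wall at row ~0–5. Now to turn these into positions.

Run:
```python
from h import *
import pickle
c=pickle.load(open('w2.pkl','rb'));im=cv2.imread('pics/w2.png')
L,R,SL,SR=[],[],[],[]
r_=im[:,:,2].astype(float)
for r in range(3,150):
    row=r_[r]
    w=np.where(row[200:340]>140)[0]+200
    mid=row[240:295]; d=np.where(mid<150)[0]+240
    f=lambda u:plane(c,(u,r),45)
    L.append(f(w[0]-.5));R.append(f(w[-1]+.5));SL.append(f(d[0]-.5));SR.append(f(d[-1]+.5))
for n,a in zip(('L','R','SL','SR'),(L,R,SL,SR)):
    a=np.array(a);k=np.polyfit(a[:,1],a[:,0],1);k2=np.polyfit(a[:,1],a[:,0]-np.polyval(k,a[:,1]),0);print(n,'x@100',np.polyval(k,100).round(2),'x@200',np.polyval(k,200).round(2))
print('keyway edges z27',plane(c,(265.5,83.3),27),plane(c,(265.5,97.3),27))
print('pocket -y edge z45',plane(c,(270,191.7),45),'pocket L/R z45',plane(c,(254.7,181),45),plane(c,(284.3,181),45))
print('pocket/bar',plane(c,(262.7,182),27),plane(c,(276.3,182),27))
for r in range(76,104):print(r,im[r,262].tolist(),im[r,269].tolist())
print(c[0], [ (r,im[r,270,2]) for r in range(186,197)])
```

```text
L x@100 518.48 x@200 517.95
R x@100 598.8 x@200 598.29
SL x@100 553.49 x@200 552.54
SR x@100 564.03 x@200 563.58
keyway edges z27 [558.87760642 159.28265933  27.        ] [558.41029215 148.47688403  27.        ]
pocket -y edge z45 [559.36164254  73.3884055   45.        ] pocket L/R z45 [547.25022253  82.71554525  45.        ] [571.36860747  81.84328995  45.        ]
pocket/bar [552.95727863  78.58578025  27.        ] [564.74357448  78.15955281  27.        ]
76 [119, 112, 109] [120, 113, 110]
77 [118, 113, 109] [121, 114, 109]
78 [116, 108, 105] [121, 114, 112]
79 [120, 114, 110] [119, 113, 112]
80 [120, 113, 111] [121, 112, 111]
81 [109, 103, 100] [101, 98, 95]
82 [89, 88, 86] [90, 88, 84]
83 [89, 90, 82] [96, 101, 79]
84 [118, 146, 70] [118, 147, 71]
85 [119, 147, 71] [118, 146, 72]
86 [118, 146, 71] [117, 144, 70]
87 [118, 147, 73] [118, 147, 70]
88 [116, 144, 68] [118, 145, 73]
89 [117, 144, 69] [116, 145, 71]
90 [118, 146, 71] [119, 147, 72]
91 [115, 145, 70] [118, 146, 72]
92 [116, 145, 71] [118, 146, 73]
93 [118, 146, 72] [118, 145, 72]
94 [118, 146, 71] [120, 147, 74]
95 [119, 148, 72] [119, 147, 72]
96 [118, 145, 74] [118, 144, 76]
97 [120, 130, 87] [123, 117, 114]
98 [122, 118, 113] [125, 118, 116]
99 [125, 118, 115] [125, 118, 114]
100 [125, 118, 114] [126, 118, 116]
101 [125, 119, 116] [124, 117, 116]
102 [127, 119, 116] [125, 119, 116]
103 [125, 119, 117] [126, 118, 116]
[566.05533362 130.50754923 331.39465211] [(186, np.uint8(116)), (187, np.uint8(113)), (188, np.uint8(115)), (189, np.uint8(116)), (190, np.uint8(115)), (191, np.uint8(142)), (192, np.uint8(217)), (193, np.uint8(217)), (194, np.uint8(217)), (195, np.uint8(211)), (196, np.uint8(212))]
```

The fixture origin is at about (558.6,144.4), with yaw ≈ +0.3° and block width 80.3 as expected. The pocket centre is at (559,85.4). The keyway spans y≈148.7–161.2, so its centre is at y≈155 (fixture +10.6). I'll approach above the pocket.

```bash
python3 -m creep '[[-1,[1.3,-0.3,0],-0.2],[-1,[2.6,-0.55,1],-0.5],[-1,[2.6,-0.55,3],-0.5],[-1,[2.6,-0.55,5],-0.5],[-1,[2.6,-0.55,5.9],-0.5],[-1,[2.6,-0.55,5.9],-0.5],[-1,[2.6,-0.55,5.9],-0.5],[-1,[2.6,-0.55,5.9],-0.5],[-1,[2.6,-0.55,5.9],-0.5]]'
python3 - <<'E'
from h import *
a,b=[cv2.cvtColor(manip.camera(n),cv2.COLOR_RGB2BGR) for n in('scene','side')]
s=manip.read_state();P=s['eef_pos'];print(P,s['eef_rot'])
S,D=cam('scene'),cam('side')
print(proj(S,P-[0,0,58]),proj(D,P-[0,0,58]))
def crop(im,c):
    x,y=map(int,proj(c,P-[0,0,58]));return cv2.resize(im[y-40:y+20,x-35:x+35],None,fx=5.6,fy=5.6,interpolation=3)
A=np.hstack([crop(a,S),crop(b,D)]);cv2.imwrite('pics/c4.png',A)
E
```

```text
clock: 5.45
eef_pos: [559.1, 86.0, 107.2]
eef_rot: [3.14, -0.0, 1.58]
wrist_force: [0.1, -0.1, -1.1]
finger_gap: 17.7
finger_force: 30.0
[559.00455604  85.89045366 106.95377388] [ 3.14073567e+00 -5.98251655e-05  1.57948218e+00]
[284.03979082 230.48242488] [278.89359122 213.21028914]
```

View pics/c4.png

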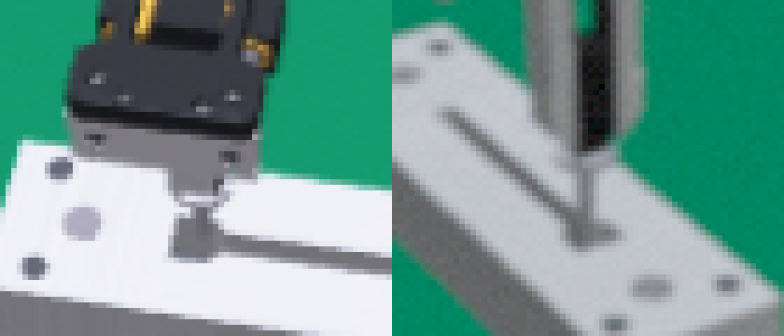

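The pin is upright above the pocket in both views (scene crop ≈(200,240), side crop ≈(583,240)). I'll lower it in.

```bash
python3 -m creep '[[-1,[-0.05,0,0.6],0],[-1,[-0.05,0,1.2],0],[-1,[-0.05,0,1.8],0],[-1,[-0.05,0,2],0],[-1,[-0.05,0,2],0],[-1,[-0.05,0,2],0]]'; python3 -m creep '[[-1,[0,0,0.1],0],[-1,[0,0,0.2],0],[-1,[0,0,0.2],0],[-1,[0,0,0.2],0]]'
```

```text
clock: 6.15
eef_pos: [558.9, 85.4, 86.5]
eef_rot: [3.142, 0.0, 1.58]
wrist_force: [0.3, 0.9, -1.6]
finger_gap: 17.9
finger_force: 30.0
clock: 6.55
eef_pos: [558.8, 85.4, 84.5]
eef_rot: [3.142, 0.0, 1.58]
wrist_force: [0.2, -0.2, -0.5]
finger_gap: 17.8
finger_force: 30.0
```

Contact is just beginning. I'll press about 1–1.5 mm for light pressure.

```bash
python3 -m creep '[[-1,[0,0,0.1],0],[-1,[0,0,0.1],0],[-1,[0,0,0.1],0]]'; python3 -m creep '[[-1,[0,0,0.1],0],[-1,[0,0,0.1],0],[-1,[0,0,0.1],0]]'
```

```text
clock: 6.85
eef_pos: [558.9, 85.4, 83.5]
eef_rot: [3.141, -0.0, 1.58]
wrist_force: [-0.1, 0.1, -0.2]
finger_gap: 17.9
finger_force: 30.0
clock: 7.15
eef_pos: [558.9, 85.4, 82.6]
eef_rot: [3.141, 0.0, 1.58]
wrist_force: [-0.1, -1.9, 0.9]
finger_gap: 18.3
finger_force: 30.0
```

```bash
python3 -m creep '[[-1,[0,0,0.1],0],[-1,[0,0,0.1],0],[-1,[0,0,0.1],0]]'
```

```text
clock: 7.45
eef_pos: [558.9, 85.4, 81.6]
eef_rot: [3.141, 0.0, 1.58]
wrist_force: [-0.4, -0.9, 2.9]
finger_gap: 17.8
finger_force: 30.0
```

```bash
python3 -m creep '[[-1,[0.3,0,0],0],[-1,[0.6,0,0],0],[-1,[0.9,0,0],0],[-1,[1.2,0,0],0],[-1,[1.5,0,0],0],[-1,[1.8,0,0],0],[-1,[2.1,0,0],0],[-1,[2.4,0,0],0],[-1,[2.4,0,0],0],[-1,[2.4,0,0],0]]'
```

```text
clock: 8.45
eef_pos: [558.6, 109.8, 81.5]
eef_rot: [3.142, -0.001, 1.58]
wrist_force: [0.6, 1.1, 2.6]
finger_gap: 18.1
finger_force: 30.0
```

```bash
python3 -m creep '[[-1,[0.3,0,0],0],[-1,[0.6,0,0],0],[-1,[0.9,0,0],0],[-1,[1.2,0,0],0],[-1,[1.5,0,0],0],[-1,[1.8,0,0],0],[-1,[2.1,0,0],0],[-1,[2.4,0,0],0],[-1,[2.7,0,0],0],[-1,[3,0,0],0],[-1,[3,0,0],0],[-1,[3,0,0],0]]'; python3 -m creep '[[-1,[0.2,0,0],0],[-1,[0.4,0,0],0],[-1,[0.6,0,0],0],[-1,[0.8,0,0],0],[-1,[0.8,0,0],0],[-1,[0.8,0,0],0]]'
```

```text
clock: 9.65
eef_pos: [558.3, 139.8, 81.5]
eef_rot: [3.141, -0.001, 1.58]
wrist_force: [0.3, 1.5, 2.7]
finger_gap: 17.7
finger_force: 30.0
clock: 10.25
eef_pos: [558.3, 147.6, 81.5]
eef_rot: [3.142, -0.0, 1.58]
wrist_force: [0.3, -1.5, 4.0]
finger_gap: 18.3
finger_force: 30.0
```

```bash
for i in 1; do :; done; python3 -m creep '[[-1,[0.1,0,0],0],[-1,[0.2,0,0],0],[-1,[0.3,0,0],0],[-1,[0.3,0,0],0],[-1,[0.3,0,0],0]]'; python3 -m creep '[[-1,[0.1,0,0],0],[-1,[0.2,0,0],0],[-1,[0.2,0,0],0],[-1,[0.2,0,0],0]]'
```

```text
clock: 10.75
eef_pos: [558.2, 150.6, 81.4]
eef_rot: [-3.142, -0.0, 1.58]
wrist_force: [0.2, -0.3, 2.5]
finger_gap: 17.6
finger_force: 30.0
clock: 11.15
eef_pos: [558.0, 152.5, 81.2]
eef_rot: [-3.141, -0.0, 1.58]
wrist_force: [-0.4, 0.0, -1.6]
finger_gap: 17.9
finger_force: 30.0
```

The load vanished at y≈152.5, so the pin has dropped at the predicted keyway. I'll advance to its centre and lower.

```bash
python3 -m creep '[[-1,[0.1,0.02,0],0],[-1,[0.2,0.03,0],0],[-1,[0.2,0.03,0],0],[-1,[0.2,0.03,0],0]]'; python3 -m creep '[[-1,[0,0,0.1],0],[-1,[0,0,0.2],0],[-1,[0,0,0.2],0],[-1,[0,0,0.2],0]]'
```

```text
clock: 11.55
eef_pos: [558.5, 154.4, 81.4]
eef_rot: [-3.141, 0.0, 1.58]
wrist_force: [1.0, -0.7, -0.7]
finger_gap: 17.6
finger_force: 30.0
clock: 11.95
eef_pos: [558.5, 154.4, 79.4]
eef_rot: [-3.141, 0.0, 1.579]
wrist_force: [0.7, -0.4, -0.8]
finger_gap: 18.1
finger_force: 30.0
```

Free descent, no load. I'll continue.

```bash
python3 -m creep '[[-1,[0,0,0.2],0],[-1,[0,0,0.4],0],[-1,[0,0,0.4],0],[-1,[0,0,0.4],0]]'; python3 -m creep '[[-1,[0,0,0.15],0],[-1,[0,0,0.3],0],[-1,[0,0,0.3],0],[-1,[0,0,0.3],0]]'
```

```text
clock: 12.35
eef_pos: [558.5, 154.4, 75.3]
eef_rot: [-3.141, 0.0, 1.58]
wrist_force: [-0.6, 0.4, -1.7]
finger_gap: 18.0
finger_force: 30.0
clock: 12.75
eef_pos: [558.5, 154.4, 72.4]
eef_rot: [-3.141, 0.0, 1.58]
wrist_force: [-0.4, 0.4, -1.8]
finger_gap: 17.9
finger_force: 30.0
```

```bash
python3 -m creep '[[-1,[0,0,0.1],0],[-1,[0,0,0.1],0],[-1,[0,0,0.1],0]]'; python3 -m creep '[[-1,[0,0,0.1],0],[-1,[0,0,0.1],0],[-1,[0,0,0.1],0]]'
```

```text
clock: 13.05
eef_pos: [558.5, 154.4, 71.4]
eef_rot: [-3.142, 0.0, 1.58]
wrist_force: [-0.4, -0.1, -1.6]
finger_gap: 17.8
finger_force: 30.0
clock: 13.35
eef_pos: [558.6, 154.4, 70.6]
eef_rot: [3.141, -0.0, 1.58]
wrist_force: [-0.9, 0.4, 0.7]
finger_gap: 17.7
finger_force: 30.0
```

```bash
python3 -m creep '[[-1,[0,0,0.03],0],[-1,[0,0,0.03],0],[-1,[0,0,0.03],0]]'
```

```text
clock: 13.65
eef_pos: [558.6, 154.4, 70.6]
eef_rot: [3.141, -0.0, 1.58]
wrist_force: [-2.7, -0.8, 6.0]
finger_gap: 17.8
finger_force: 30.0
```

Firm contact 12–13 mm below bar level, so the collar is seated. I'll ease off and release.

```bash
python3 -m creep '[[-1,[0,0,-0.02],0],[-1,[0,0,-0.02],0],[-0.4,[0,0,-0.02],0],[-0.2,[0,0,-0.02],0],[0,[0,0,-0.02],0],[0,[0,0,-0.02],0],[0,[0,0,-0.02],0]]'; python3 -m creep '[[0,[0,0,-1],0],[0,[0,0,-3],0],[0,[0,0,-6],0],[0,[0,0,-10],0],[0,[-3,0,-13],0],[0,[-7,0,-13],0],[0,[-9,0,-13],0],[0,[-9,0,-13],0],[0,[-9,0,-13],0],[0,[-9,0,-13],0]]'
python3 - <<'E'
from h import *
a,b=[cv2.cvtColor(manip.camera(n),cv2.COLOR_RGB2BGR) for n in('scene','side')];c=cam('wrist');w=cv2.cvtColor(manip.camera('wrist'),cv2.COLOR_RGB2BGR)
S,D=cam('scene'),cam('side');P=[558.5,154.5,70]
def crop(im,c):
    x,y=map(int,proj(c,P));x=min(max(x,35),525);y=min(max(y,35),385);return cv2.resize(im[y-35:y+35,x-35:x+35],(265,265),interpolation=3)
cv2.imwrite('pics/c5.png',np.hstack([crop(a,S),crop(b,D),crop(w,c)]))
uv=[]
for im,k in((a,S),(b,D)):
    x,y=map(int,proj(k,P));g=im[y-25:y+25,x-15:x+15]
    n,l,st,ce=cv2.connectedComponentsWithStats((g.max(2)<50).astype(np.uint8));i=1+np.argmax(st[1:,4]);uv.append(ce[i]+[x-15,y-25]);print(st[i])
print(tri(S,uv[0],D,uv[1]))
E
```

```text
clock: 14.35
eef_pos: [558.5, 154.4, 70.3]
eef_rot: [-3.141, 0.0, 1.579]
wrist_force: [-0.5, -0.1, 0.4]
finger_gap: 46.5
finger_force: 0.0
clock: 15.35
eef_pos: [559.3, 65.4, 200.5]
eef_rot: [3.142, -0.0, 1.58]
wrist_force: [-0.2, -0.1, -1.1]
finger_gap: 47.4
finger_force: 0.0
[ 12  16   9  18 110]
[ 10  15   8  18 106]
(array([557.25220837, 156.93488324,  74.22097656]), np.float64(3.824326683504624))
```

View pics/c5.png

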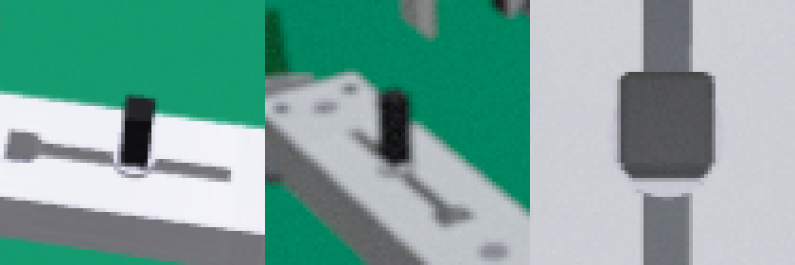

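The pin stands upright with its collar on the block in all three crops. Its handle middle measures z≈74, against 75 for home. I'll hand it in.

```bash
python3 -c "
from cell import manip
print(manip.sign_off())"
```

```text
the job is handed in; nothing more can be done
None
```

The index pin dropped into the keyway at about fixture y = +10 mm; I seated it upright with its collar down, released it, and handed the job in after about 15 s, with contact forces read between moves under about 8 N.

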